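# Set the ratchet to tighten and nip up the sprocket nut

### The arm

A 6-joint arm with a two-finger parallel gripper is mounted at the origin on the work surface. World frame = base frame: x ahead of the robot, y to its left, z up, the work surface at z = 0. Lengths are in m, angles in rad, forces in N, time in s.
With the tool pointing down it reaches from about 0.375 to 0.975 m from the base axis. Payload 3.8 kg.
Tool frame: the origin (TCP) lies at the very end of the fingers, on their centre line; the grasp point (between the pads) lies behind it (bot.tcp_to_grasp is the y of the grasp point in the tool frame, in m); y points along the fingers, z is the direction in which the jaws open and shut, and the axes are right-handed (so a half turn about y gives the same grasp; the last joint's range is limited). The gripper opens to 85 mm and grips with 20 to 120 N. Pads are 22 mm wide; open, the fingers measure 114 mm over their backs; the gripper's body (76 mm by 85 mm) begins 54 mm behind the grasp point. The pads swing forward as they close: fully open they stand 13 mm farther back than shut.
Start: joints at [-1.249, 0.264, 1.604, -0, 1.274, -0.037], TCP at [0.237, -0.632, 0.231] pointing down, gripper open.
Joint ranges: [-2.63, 2.63], [-0.94, 2.18], [0.31, 2.57], [-1.31, 4.45], [0, 2.66], [-2.55, 2.55]. Speed limits (rad/s): [2.57, 2.57, 3.14, 3.14, 3.14, 3.14].

### API

Orientations are given as a rotation vector (axis times angle).
In Python, from workcell import bot, optics, workorder gives the robot as it stands.
- The arm moves only by the shell command python3 -m handwheel 'ROWS' [FORCE]. ROWS is JSON, a list of rows, each a list of 7 numbers: the shift along the tool's x, y, z in m, then the turn, a rotation vector about the tool's x, y, z in rad, then the opening, from 0 (shut) to 1 (fully open). A call has 1 to 8 rows; each row shifts and turns the commanded pose from where the row before left it, along the tool's axes as they then stand; what a row does not reach is not made up. A row lasts 1/8 s, in which the tool goes at most 62.5 mm and 10.7 degrees, less where a joint would pass 70% of its speed; a pose out of reach is approached as far as the arm can. A call with a gripper value outside its range is refused whole. The fingers move at their own pace and stop on an object; FORCE is the grip in N (left out, the last holds). Time passes only in rows, so rows that do not move let the fingers close. It gives the time, the measured TCP pose, the force and the opening at its end, in the units of the state.
- bot.read_state(): the state, without advancing time (a new reading comes with each control period).
- optics.read_camera(name): name is "side" or "top"; returns a dict with "image" (400x640x3 uint8, red, green, blue), "z_map" (400x640 float32, m along the optical axis (not along the pixel's ray), 0 where there is no reading), "mtx" (3x3 intrinsics, pixels), "world_from_camera" (4x4, takes a point from camera to world coordinates). Camera axes: x right, y down, z forward; pixel columns grow to the right and rows downward; lengths in m; the calibration is good to about 2 mm. A picture is of the moment at which its call begins.
- workorder.finish_job(): hands the job in, once; it reports no verdict.
The state is a dict: "time": time; "q": joint angles; "joint_vel": joint speeds; "joint_torque": joint torques, N m; "tool_pos": TCP position; "tcp_rot": TCP orientation; "wrist_force": force on the tool from outside, world axes, zero at the start; "torque": the same for the moment, N m; "width": opening from 0.0 (shut) to 1.0 (fully open).
Only numpy, scipy, OpenCV 4.12 (cv2) and the standard library are available. Lean on these libraries where they do the work, as an engineer would, in place of code of your own. Each camera call takes 0.05 s, during which the arm holds its last target.

### The job

The long-handled ratchet standing on the sprocket's centre nut is still set for loosening. First flip the little upright-tabbed lever on its head all the way over to the other side, and only then swing the handle clockwise (seen from above) so that the nut itself turns about an eighth of a turn, roughly 45 degrees; let go and leave it there.

Things in the scene. Friction and masses are not known exactly. Their poses are not given: they have to be found in the camera images.
- head (a point): Centre of the top face of the ratchet's steel head, on the vertical turning axis, 126 mm above the bench. The ratchet stands on a socket on the nut of a toothed sprocket (176 mm across) on a 220 x 200 mm plate; none can be lifted. x points out along the handle, y to its left (anticlockwise side), z up. The pear-shaped head is 26 mm thick, 60 mm wide, and reaches 67 mm along x.
- grip (a point): Middle of the ratchet's black handle grip, on its axis, 190 mm out from the turning axis, 113 mm above the bench; axes as head. The grip is round, 25 to 28 mm thick, and runs from 140 to 260 mm out. Beneath lie only things up to 50 mm tall. It swings level and stays where left; turning the nut takes about 4 N here, running free 1.6 N.
- tab (a point): Centre of the round upright tab (14 mm thick, from 2 to 27 mm above the head's top) on the dark lever on the head; 43 mm from the lever's vertical pivot, itself 45 mm out along x. Moves at 1 N, stays where left; stops 49 degrees either side of the handle. Starts 34 to 49 degrees left. The nut is driven only towards the side the lever points to, after up to 8 degrees of play.
- nut (a joint): Angle of the hexagonal nut and the socket on it, rad, positive clockwise seen from above; 0 at the start.

How it is judged:
On the way, in this order (a step that is already met when the one before it is completed fails the run):
1. the reversing lever is flipped over to the tightening side (y of tab in the frame of grip below -0.022 m), for 0.1 s.
2. the nut is turned clockwise by the ratchet (value of joint nut above 0.52 rad), for 0.1 s.
At the end, for the whole second after the job is handed in: the nut has turned 30 to 60 degrees clockwise and is at rest, and the lever's tab is still over on the tightening side, at least 22 mm to the right of the handle's centre line (30 mm or more is fully over) (value of joint nut between 0.52 and 1.05 rad and y of tab in the frame of grip below -0.022 m and velocity of joint nut between -0.05 and 0.05 rad/s); the robot touches nothing.
It fails at once if the handle is swung (its grip moved more than 70 mm) while the lever is still on the loosening side (distance of grip from where it was at the start of the episode above 0.07 m and y of tab in the frame of grip above 0 m).
It also fails if it takes over 56 s, if anything falls off the work surface, if the arm or the gripper's body presses on something with over 40 N, if the wrist force passes 120 N, or if a joint passes its speed limit or range.

## Working session

There is one attempt and no reset: what is moved stays moved. The work goes in short steps, Python scripts to look and compute and a shell command to move; the robot and the scene stay as the last step left them, time stands still between calls to the robot, and variables do not carry over. Pictures are saved under pics/ and viewed, and the job is handed in when it is done.

```bash
mkdir -p pics; ls
python3 - <<'E'
from workcell import bot, optics
import cv2,numpy as np
print(bot.read_state(), bot.tcp_to_grasp)
for n in("side","top"):
    c=optics.read_camera(n); cv2.imwrite(f"pics/{n}0.png",c["image"][:,:,::-1]); np.savez(f"{n}0.npz",**c)
    print(n,c["mtx"],c["world_from_camera"])
E
```

```text
pics
{'time': 0.0, 'q': array([-1.24888647e+00,  2.64786376e-01,  1.60537697e+00,  1.10446556e-05,
        1.27371415e+00, -3.69068448e-02]), 'joint_vel': array([-0.00107618, -0.00033851, -0.00117418,  0.0002646 , -0.00180443,
       -0.00075153]), 'joint_torque': array([ 1.94292275e-03, -5.15111518e+01, -3.67313755e+01,  2.41291309e-04,
        1.28470862e-02, -1.79874411e-05]), 'tool_pos': array([ 0.23680117, -0.63131175,  0.22993805]), 'tcp_rot': array([-0.36776197,  2.02838528, -2.02372516]), 'wrist_force': array([-0.28810314, -0.66207159, -0.11446701]), 'torque': array([-0.05438116, -0.02883143,  0.04743958]), 'width': 0.9981556819495485} -0.0187
side [[439.15020964   0.         321.65775539]
 [  0.         439.15020964 207.45591981]
 [  0.           0.           1.        ]] [[ 0.75729351 -0.32092745  0.56878125  0.12232298]
 [-0.65304559 -0.36390494  0.6641571  -0.43465144]
 [-0.00616394 -0.87440195 -0.48516311  0.47638022]
 [ 0.          0.          0.          1.        ]]
top [[426.36567269   0.         318.30216853]
 [  0.         426.36567269 196.24333476]
 [  0.           0.           1.        ]] [[ 0.25164021 -0.9417689   0.22304379  0.39633645]
 [-0.96781892 -0.245327    0.05604647  0.00177899]
 [ 0.00193584 -0.22996955 -0.9731959   0.76996867]
 [ 0.          0.          0.          1.        ]]
```

View pics/side0.png

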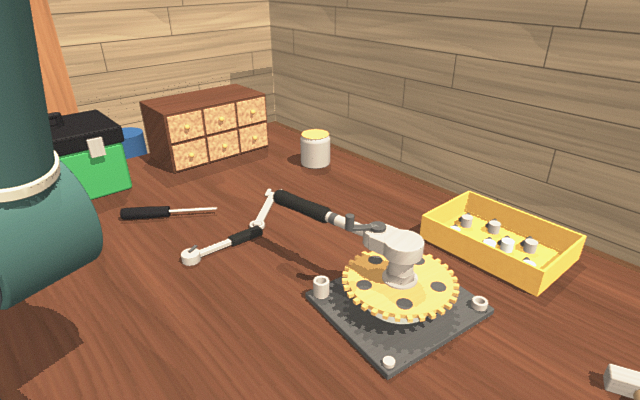

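View pics/top0.png

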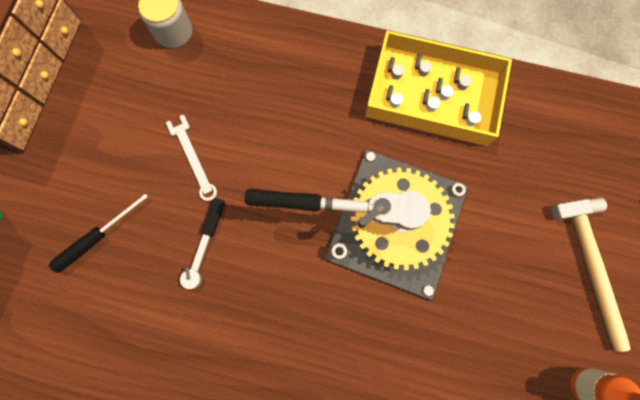

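```bash
cat > h.py <<'E'
import numpy as np,cv2
def cloud(c):
    K=c["mtx"];z=c["z_map"];v,u=np.indices(z.shape)
    p=np.stack([(u-K[0,2])/K[0,0]*z,(v-K[1,2])/K[1,1]*z,z],-1)
    T=c["world_from_camera"];return p@T[:3,:3].T+T[:3,3]
def ray(c,u,v,h):
    K=c["mtx"];T=c["world_from_camera"];d=T[:3,:3]@np.array([(u-K[0,2])/K[0,0],(v-K[1,2])/K[1,1],1])
    return T[:3,3]+d*(h-T[2,3])/d[2]
def scene(c):
    P=cloud(c);im=c["image"].astype(int);ok=c["z_map"]>0
    near=np.linalg.norm(P[...,:2]-[.42,-.14],axis=-1)<.4
    hi=ok&near&(P[...,2]>.09)&(P[...,2]<.17)
    return P,im,hi
E
python3 - <<'E'
from h import *
for n in("top","side"):
    c=dict(np.load(f"{n}0.npz"));P,im,hi=scene(c)
    k,l,s,ce=cv2.connectedComponentsWithStats(hi.astype(np.uint8))
    for i in range(1,k):
        if s[i,4]>20: print(n,s[i],ce[i],P[l==i].mean(0),P[l==i].min(0),P[l==i].max(0))
    a=np.zeros((400,640,3),np.uint8); zz=np.clip((P[...,2]-.08)/.08,0,1)*255
    a=cv2.applyColorMap(zz.astype(np.uint8),cv2.COLORMAP_JET); a[~hi]=c["image"][~hi][:,::-1]
    y0,x0=(150,235) if n=="top" else (170,250)
    both=np.vstack([a[y0:y0+110,x0:x0+200],c["image"][y0:y0+110,x0:x0+200,::-1]])
    cv2.imwrite(f"pics/{n}z.png",cv2.resize(both,None,fx=2.7,fy=2.7,interpolation=cv2.INTER_NEAREST))
E
```

```text
top [ 245  189  186   42 3845] [352.61430429 205.99843953] [ 0.54267164 -0.01594979  0.12431595] [ 0.50558146 -0.13447232  0.100312  ] [0.59039625 0.15245253 0.15472406]
top [605 378  35  22 590] [622.56440678 390.39152542] [ 0.38013623 -0.46065469  0.10273562] [ 0.36185937 -0.49024452  0.09000857] [ 0.39695066 -0.44415445  0.13564469]
side [ 273  190  151   78 3307] [361.95796795 230.21802238] [ 0.53770955 -0.03720775  0.1208548 ] [ 0.50391871 -0.13497581  0.09008948] [0.58854796 0.14980977 0.15415561]
```

View pics/topz.png

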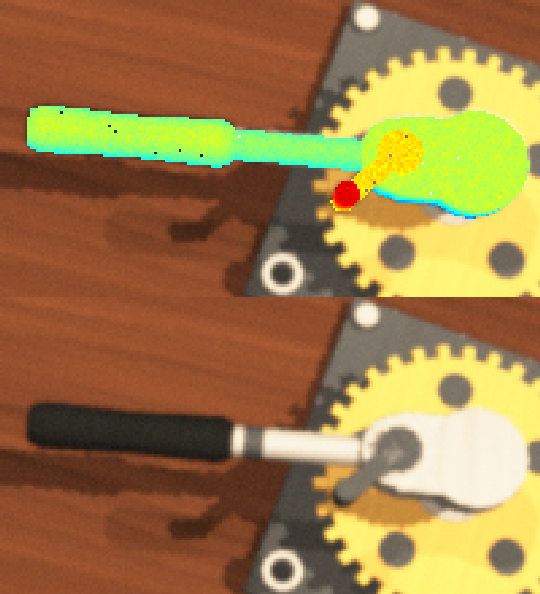

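View pics/sidez.png

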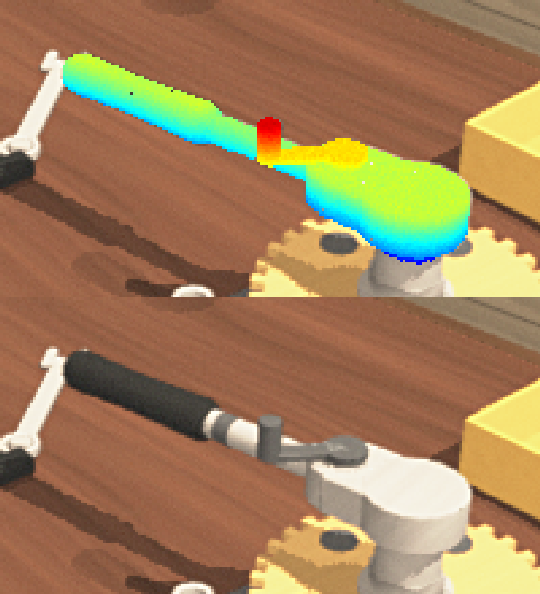

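```bash
cat >> h.py <<'E'
def measure(c):
    P,im,hi=scene(c);mx=im.max(-1)
    g=hi&(mx<75)&(P[...,2]<.132)
    k,l,s,ce=cv2.connectedComponentsWithStats(g.astype(np.uint8)); g=l==1+np.argmax(s[1:,4])
    q=P[g]; m=q[:,:2].mean(0); 
    d=np.linalg.svd(q[:,:2]-m,full_matrices=False)[2][0]
    t=P[hi&(P[...,2]>.147)]
    hd=hi&(mx>150)&(np.abs(P[...,2]-.126)<.006)
    h=P[hd]
    if (h[:,:2].mean(0)-m)@d>0:d=-d
    n=np.array([-d[1],d[0]])
    a=(q[:,:2]-m)@d; b=(q[:,:2]-m)@n
    ah=(h[:,:2]-m)@d; bh=(h[:,:2]-m)@n
    # head centre: far end of head = 30mm beyond axis
    ax=m+d*(np.percentile(ah,.3)+.030)
    hw=(ah<np.percentile(ah,.3)+.06)
    off=(bh[hw].min()+bh[hw].max())/2
    r=lambda x:np.round(x,4)
    mid=m+d*(a.min()+a.max())/2
    tb=(t[:,:2]).mean(0) if len(t) else np.array([np.nan]*2)
    print("grip mid",r(mid),"z top",r(np.percentile(q[:,2],98)),"len",r(np.ptp(a)),"width",r(np.ptp(b)),"dir",r(d),"ang",r(np.degrees(np.arctan2(d[1],d[0]))))
    print("head est by far end",r(ax),"by grip-190",r(mid-.19*d),"head lateral",r(off),"head z",r(np.median(h[:,2])),"headw",r(np.ptp(bh[hw])))
    ax2=mid-.19*d
    if len(t): print("tab",r(tb),"z",r(t[:,2].max()),"n",len(t),"in frame",r((tb-ax2)@d),r((tb-ax2)@n),"ang",r(np.degrees(np.arctan2((tb-ax2)@n,(tb-ax2)@d-.045))),"r",r(np.hypot((tb-ax2)@n,(tb-ax2)@d-.045)))
    return ax2,d,n,tb
E
python3 - <<'E'
from h import *
for n in("top","side"):
    print(n);measure(dict(np.load(f"{n}0.npz")))
E
```

```text
top
grip mid [0.5255 0.0925] z top 0.1271 len 0.1172 width 0.0264 dir [-0.1674  0.9859] ang 99.636
head est by far end [ 0.5588 -0.1033] by grip-190 [ 0.5573 -0.0949] head lateral 0.1021 head z 0.1251 headw 0.2663
tab [ 0.5181 -0.0354] z 0.1547 n 70 in frame 0.0652 0.0287 ang 54.9281 r 0.0351
side
grip mid [0.519  0.0889] z top 0.1263 len 0.1152 width 0.0208 dir [-0.1732  0.9849] ang 99.9762
head est by far end [ 0.5531 -0.1055] by grip-190 [ 0.5519 -0.0982] head lateral -0.0056 head z 0.1252 headw 0.0603
tab [ 0.5156 -0.0372] z 0.1542 n 61 in frame 0.0664 0.0251 ang 49.5657 r 0.033
```

```bash
cat >> h.py <<'E'
def go(x,y,z,ang):
    """ang: world yaw (deg) of tool z axis (mod 180), tool down"""
    from workcell import bot
    from scipy.spatial.transform import Rotation as R
    s=bot.read_state();r=R.from_rotvec(s["tcp_rot"]);M=r.as_matrix()
    cur=np.degrees(np.arctan2(M[1,2],M[0,2]))
    dy=(ang-cur+90)%180-90   # world yaw change; tool y is down
    zt=np.array([np.cos(np.radians(cur+dy)),np.sin(np.radians(cur+dy)),0]);yt=np.array([0,0,-1.])
    T=np.stack([np.cross(yt,zt),yt,zt],1)
    print("t",s["time"],"pos",np.round(s["tool_pos"],4),"F",np.round(s["wrist_force"],2),"w",round(s["width"],3),"q6",round(s["q"][5],2))
    print("tool axes\n",np.round(M,3),"\nyaw",round(cur,2))
    print("shift tool",np.round(M.T@(np.array([x,y,z])-s["tool_pos"]),4),"turn",np.round(R.from_matrix(M.T@T).as_rotvec(),4))
    print("shift if turned first",np.round(T.T@(np.array([x,y,z])-s["tool_pos"]),4))
E
python3 - <<'E'
from h import *
for n in("top","side"):
    c=dict(np.load(f"{n}0.npz"));P,im,hi=scene(c)
    mx=im.max(-1)
    m=hi&(mx<140)&(np.linalg.norm(P[...,:2]-[.535,-.047],axis=-1)<.012);print(n,np.percentile(P[m][:,2],[2,25,50,75,98]).round(4))
    m=hi&(mx<140)&(np.linalg.norm(P[...,:2]-[.55,-.058],axis=-1)<.01);print(n,P[m].mean(0),np.percentile(P[m][:,2],[2,50,98]).round(4))
go(.517,-.0365,.2,9.7)
E
```

```text
top [0.1114 0.1312 0.1321 0.133  0.1346]
top [ 0.55051019 -0.05849595  0.13248422] [0.1306 0.1324 0.1344]
side [0.1071 0.123  0.1296 0.1322 0.1336]
side [ 0.55123224 -0.059031    0.13176443] [0.1252 0.1324 0.1333]
t 0.1 pos [ 0.2368 -0.6314  0.2301] F [-0.38 -0.32  0.74] w 1.0 q6 -0.04
tool axes
 [[-0.936 -0.001  0.351]
 [-0.351  0.002 -0.936]
 [-0.    -1.    -0.002]] 
yaw -69.44
shift tool [-0.4712  0.031  -0.4585] turn [ 0.0017 -1.3812 -0.0015]
shift if turned first [-0.5392  0.0301  0.3764]
```

```bash
python3 -m handwheel '[[0,-0.03,0,0,-0.1727,0,1],[0,-0.03,0,0,-0.1727,0,1],[0,0,0,0,-0.1727,0,0.8],[0,0,0,0,-0.1727,0,0.6],[0,0,0,0,-0.1727,0,0.4],[0,0,0,0,-0.1727,0,0.4],[0,0,0,0,-0.1727,0,0.4],[0,0,0,0,-0.1727,0,0.4]]' 20
python3 -c "
from h import *
go(.517,-.0365,.2,9.7)"
```

```text
time: 1.1
tool_pos: [0.2369, -0.6317, 0.2905]
tcp_rot: [-1.286, 1.08, -1.078]
wrist_force: [0.4, 0.0, -0.1]
width: 0.4
t 1.1 pos [ 0.2369 -0.6317  0.2905] F [ 0.35  0.05 -0.05] w 0.4 q6 -1.42
tool axes
 [[ 0.174 -0.     0.985]
 [-0.985  0.001  0.174]
 [-0.001 -1.    -0.   ]] 
yaw 10.04
shift tool [-0.5371  0.0911  0.3796] turn [ 0.0002  0.006  -0.0014]
shift if turned first [-0.5394  0.0905  0.3764]
```

```bash
python3 -m handwheel '[[-0.041,0,0.029,0,0,0,0.4],[-0.041,0,0.029,0,0,0,0.4],[-0.041,0,0.029,0,0,0,0.4],[-0.041,0,0.029,0,0,0,0.4],[-0.041,0,0.029,0,0,0,0.4],[-0.041,0,0.029,0,0,0,0.4],[-0.041,0,0.029,0,0,0,0.4],[-0.041,0,0.029,0,0,0,0.4]]'
python3 -m handwheel '[[-0.041,0.02,0.029,0,0,0,0.4],[-0.041,0.02,0.029,0,0,0,0.4],[-0.041,0.02,0.029,0,0,0,0.4],[-0.041,0.02,0.029,0,0,0,0.4],[-0.041,0.01,0.029,0,0,0,0.4],[0,0,0,0,0,0,0.4]]'
python3 - <<'E'
from h import *
from workcell import optics
go(.517,-.0365,.138,9.7)
for n in("top","side"):
    c=optics.read_camera(n); cv2.imwrite(f"pics/{n}1.png",c["image"][:,:,::-1])
E
```

```text
time: 2.1
tool_pos: [0.4105, -0.2678, 0.2909]
tcp_rot: [-1.284, 1.084, -1.083]
wrist_force: [0.7, -0.5, 0.7]
width: 0.403
time: 2.85
tool_pos: [0.5184, -0.0401, 0.1995]
tcp_rot: [-1.288, 1.083, -1.078]
wrist_force: [-0.4, -0.9, -0.0]
width: 0.399
t 2.85 pos [ 0.5184 -0.0401  0.1995] F [-0.4  -0.93 -0.03] w 0.399 q6 -0.3
tool axes
 [[ 0.173 -0.003  0.985]
 [-0.985  0.001  0.173]
 [-0.002 -1.    -0.003]] 
yaw 9.98
shift tool [-0.0037  0.0615 -0.0006] turn [ 0.0027  0.005  -0.0016]
shift if turned first [-0.0038  0.0615 -0.0008]
```

View pics/side1.png

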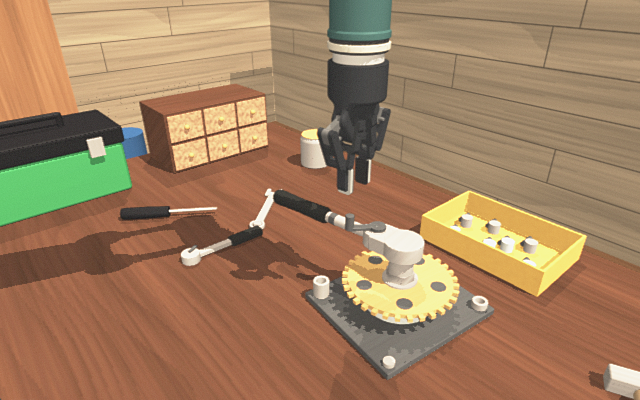

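View pics/top1.png

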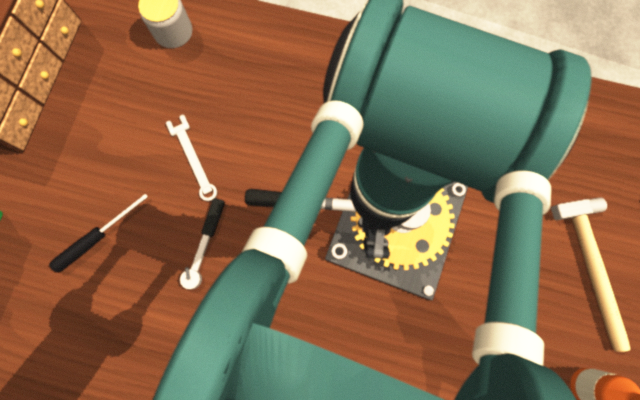

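```bash
python3 -m handwheel '[[-0.002,0.015,-0.0005,0,0,0,0.4],[-0.002,0.015,0,0,0,0,0.4],[0,0.01,0,0,0,0,0.4],[0,0.01,0,0,0,0,0.4],[0,0.006,0,0,0,0,0.4],[0,0.006,0,0,0,0,0.4],[0,0,0,0,0,0,0.4]]'
python3 - <<'E'
from h import *
from workcell import optics
go(.517,-.0365,.136,9.7)
c=optics.read_camera("side"); cv2.imwrite("pics/side2.png",cv2.resize(c["image"][120:280,260:460,::-1],None,fx=3,fy=3))
E
```

```text
time: 3.82
tool_pos: [0.5172, -0.0391, 0.1389]
tcp_rot: [-1.285, 1.084, -1.083]
wrist_force: [-1.1, -0.6, -0.1]
width: 0.397
t 3.825 pos [ 0.5172 -0.0391  0.1389] F [-1.08 -0.63 -0.1 ] w 0.397 q6 -0.29
tool axes
 [[ 0.169 -0.001  0.986]
 [-0.986  0.     0.169]
 [-0.    -1.    -0.001]] 
yaw 9.72
shift tool [-0.0026  0.0029  0.0002] turn [ 0.0007  0.0004 -0.0002]
shift if turned first [-0.0026  0.0029  0.0002]
```

View pics/side2.png

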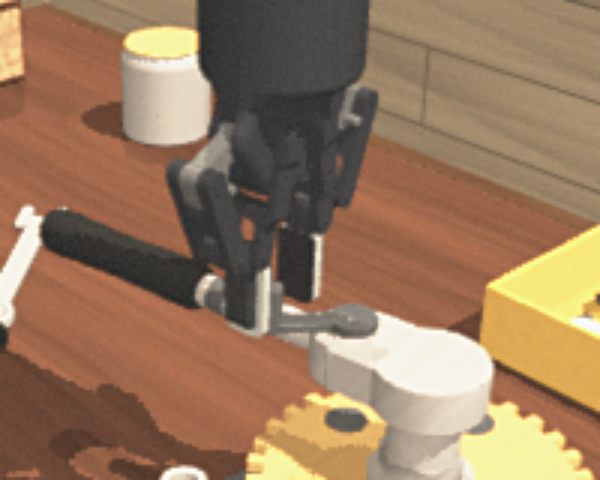

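```bash
python3 -m handwheel '[[-0.003,0.001,0.012,0,0,0,0.4],[-0.006,0,0.008,0,0,0,0.4],[-0.004,0,0.009,0,0,0,0.4],[-0.001,0,0.01,0,0,0,0.4],[0.001,0,0.01,0,0,0,0.4],[0.004,0,0.01,0,0,0,0.4],[0.003,0,0.005,0,0,0,0.4],[0,0,0,0,0,0,0.4]]'
python3 - <<'E'
from h import *
from workcell import optics
go(.517,-.0365,.136,9.7)
c=optics.read_camera("side"); cv2.imwrite("pics/side3.png",cv2.resize(c["image"][120:280,260:460,::-1],None,fx=3,fy=3))
E
```

```text
time: 4.88
tool_pos: [0.5803, -0.023, 0.1384]
tcp_rot: [-1.284, 1.083, -1.084]
wrist_force: [-0.7, -0.3, -0.9]
width: 0.407
t 4.875 pos [ 0.5803 -0.023   0.1384] F [-0.67 -0.32 -0.93] w 0.407 q6 -0.25
tool axes
 [[ 0.168  0.001  0.986]
 [-0.986 -0.     0.168]
 [ 0.    -1.     0.001]] 
yaw 9.69
shift tool [ 0.0027  0.0023 -0.0647] turn [-0.0007 -0.0001  0.0004]
shift if turned first [ 0.0026  0.0024 -0.0647]
```

View pics/side3.png

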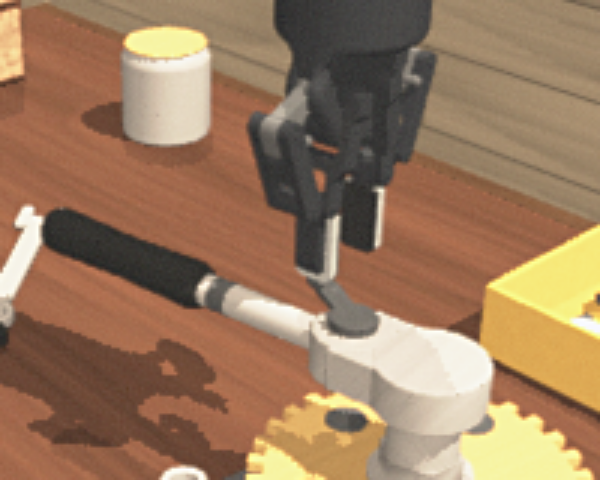

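```bash
python3 -m handwheel '[[0.001,0,0.003,0,0,0,0.4],[0.001,0,0.003,0,0,0,0.4],[0.001,0,0.002,0,0,0,0.4],[0,0,0,0,0,0,0.4]]'
```

```text
time: 5.42
tool_pos: [0.5878, -0.0243, 0.1382]
tcp_rot: [-1.285, 1.084, -1.083]
wrist_force: [-1.7, -1.9, -0.1]
width: 0.399
```

```bash
python3 -m handwheel '[[0,0,-0.005,0,0,0,0.4],[0,-0.03,-0.003,0,0,0,0.4],[0,-0.04,0,0,0,0,0.4],[-0.031,0,-0.01,0,0,0,0.6],[-0.031,0,-0.01,0,0,0,0.8],[-0.031,0,-0.01,0,0,0,1],[-0.031,0,-0.005,0,0,0,1],[0,0,0,0,0,0,1]]'
python3 - <<'E'
from h import *
from workcell import optics
go(.523,.0925,.09,9.7)
for n in("top","side"):
    c=optics.read_camera(n); cv2.imwrite(f"pics/{n}4.png",c["image"][:,:,::-1])
    np.savez(f"{n}4.npz",**c); 
    P,im,hi=scene(c); m=hi&(P[...,2]>.145)&(np.linalg.norm(P[...,:2]-[.577,-.025],axis=-1)<.03); print(n,P[m].mean(0),m.sum())
    m=hi&(im.max(-1)<75)&(P[...,2]<.132)&(P[...,1]>.03)&(P[...,1]<.06);print("grip near",P[m].mean(0),m.sum())
E
```

```text
time: 6.42
tool_pos: [0.524, 0.0929, 0.2087]
tcp_rot: [-1.284, 1.081, -1.081]
wrist_force: [-0.2, -0.8, 0.5]
width: 1.001
t 6.425 pos [0.524  0.0929 0.2087] F [-0.2  -0.78  0.51] w 1.001 q6 -0.04
tool axes
 [[ 0.172  0.001  0.985]
 [-0.985  0.001  0.172]
 [-0.001 -1.     0.001]] 
yaw 9.88
shift tool [ 0.0003  0.1187 -0.0012] turn [-0.0012  0.0031 -0.001 ]
shift if turned first [ 0.0002  0.1187 -0.0011]
top [ 0.57593487 -0.02435919  0.15178534] 75
grip near [0.53341903 0.04734975 0.12294909] 274
side [ 0.57387396 -0.02625372  0.15012466] 62
grip near [0.52722521 0.04504863 0.11861336] 232
```

View pics/side4.png

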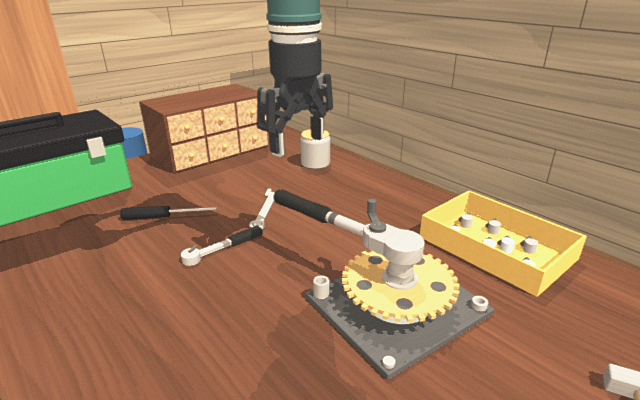

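View pics/top4.png

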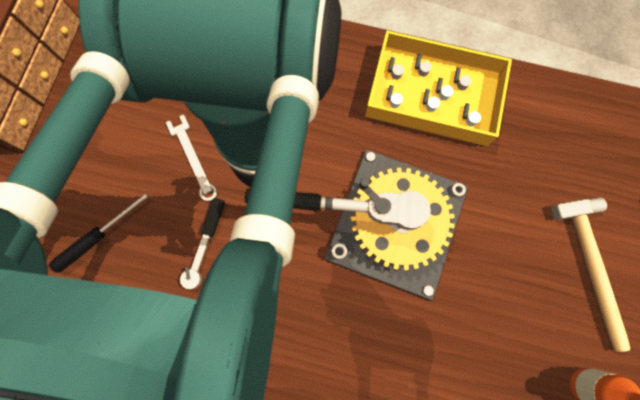

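```bash
python3 -m handwheel '[[0,0.03,0,0,0,0,1],[0,0.03,0,0,0,0,1],[0,0.03,0,0,0,0,1],[0,0.02,0,0,0,0,1],[0,0.017,0,0,0,0,1],[0,0,0,0,0,0,0.8],[0,0,0,0,0,0,0.55],[0,0,0,0,0,0,0.55]]' 20
python3 - <<'E'
from h import *
from workcell import optics
go(.523,.0925,.082,9.7)
c=optics.read_camera("side"); cv2.imwrite("pics/side5.png",cv2.resize(c["image"][100:260,180:380,::-1],None,fx=3,fy=3))
E
```

```text
time: 7.52
tool_pos: [0.5257, 0.091, 0.0825]
tcp_rot: [-1.283, 1.082, -1.084]
wrist_force: [-0.6, 0.5, -0.2]
width: 0.55
t 7.525 pos [0.5257 0.091  0.0825] F [-0.65  0.45 -0.23] w 0.55 q6 -0.04
tool axes
 [[ 0.169  0.002  0.986]
 [-0.986  0.     0.169]
 [ 0.    -1.     0.002]] 
yaw 9.71
shift tool [-0.0019  0.0005 -0.0024] turn [-0.0023  0.0003  0.0001]
shift if turned first [-0.0019  0.0005 -0.0024]
```

View pics/side5.png

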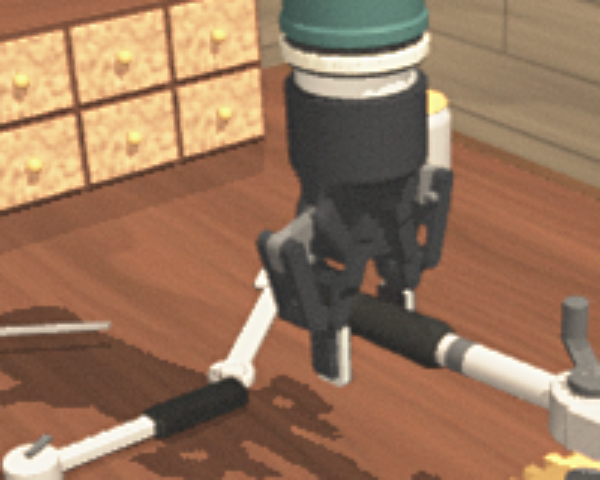

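```bash
python3 -m handwheel '[[0,0,0.009,0,0,0,0.55],[0.0004,0,0.0116,0,0.061,0,0.55],[0.0004,0,0.0116,0,0.061,0,0.55],[0.0004,0,0.0116,0,0.061,0,0.55],[0.0004,0,0.0116,0,0.061,0,0.55],[0.0004,0,0.0116,0,0.061,0,0.55],[0.0004,0,0.0116,0,0.061,0,0.55],[0.0004,0,0.0116,0,0.061,0,0.55]]'
cat > chk.py <<'E'
from h import *
from workcell import optics
import sys
c=optics.read_camera("side"); cv2.imwrite(f"pics/{sys.argv[1]}.png",c["image"][:,:,::-1])
go(.55,0.09,.082,-10)
c=optics.read_camera("top"); cv2.imwrite(f"pics/{sys.argv[1]}t.png",c["image"][:,:,::-1])
P,im,hi=scene(c); a=np.array([.557,-.102]); r=np.linalg.norm(P[...,:2]-a,axis=-1)
m=hi&(r>.07)&(r<.135)&(im.max(-1)>90)&(P[...,2]>.105)&(P[...,2]<.13); q=P[m]; dd=q[:,:2].mean(0)-a; print("shaft",q.mean(0).round(4),m.sum(),"ang",np.degrees(np.arctan2(dd[1],dd[0])).round(2))
E
python3 chk.py s6
```

```text
time: 8.57
tool_pos: [0.6131, 0.088, 0.0808]
tcp_rot: [-1.08, 1.399, -1.397]
wrist_force: [-3.7, -2.1, 0.2]
width: 0.554
t 8.625 pos [0.6148 0.0878 0.0811] F [-2.1  -1.95  0.5 ] w 0.55 q6 0.36
tool axes
 [[-0.258 -0.001  0.966]
 [-0.966 -0.001 -0.258]
 [ 0.001 -1.    -0.001]] 
yaw -14.94
shift tool [ 0.0146 -0.0009 -0.0632] turn [ 0.0011 -0.0863  0.0014]
shift if turned first [ 0.009  -0.0009 -0.0642]
shaft [ 0.5821 -0.0043  0.1196] 432 ang 75.6
```

View pics/s6.png

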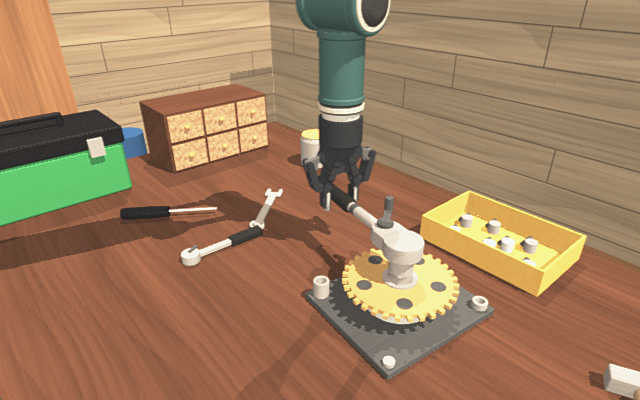

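View pics/s6t.png

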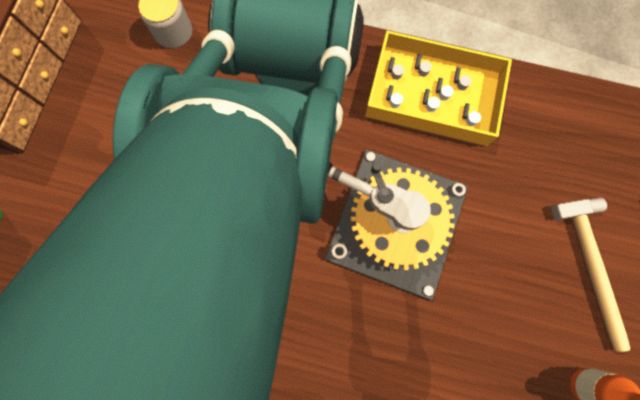

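```bash
python3 -m handwheel '[[0.0004,0,0.0116,0,0.061,0,0.55],[0.0004,0,0.0116,0,0.061,0,0.55],[0.0004,0,0.0116,0,0.061,0,0.55],[0.0004,0,0.0116,0,0.061,0,0.55],[0.0004,0,0.0116,0,0.061,0,0.55],[0.0004,0,0.0116,0,0.061,0,0.55],[0.0004,0,0.0116,0,0.061,0,0.55],[0,0,0,0,0,0,0.55]]'
python3 chk.py s7
```

```text
time: 9.68
tool_pos: [0.6859, 0.0517, 0.0811]
tcp_rot: [-0.804, 1.692, -1.692]
wrist_force: [0.2, -0.4, -1.7]
width: 0.551
t 9.725 pos [0.686  0.0519 0.0812] F [-1.93  0.11 -0.32] w 0.549 q6 0.72
tool axes
 [[-0.631  0.     0.776]
 [-0.776  0.    -0.631]
 [-0.    -1.     0.   ]] 
yaw -39.12
shift tool [ 0.0562 -0.0008 -0.1295] turn [-3.000e-04 -5.082e-01 -4.000e-04]
shift if turned first [-0.0139 -0.0008 -0.1405]
shaft [ 0.6087 -0.0372  0.1196] 179 ang 51.46
```

View pics/s7.png

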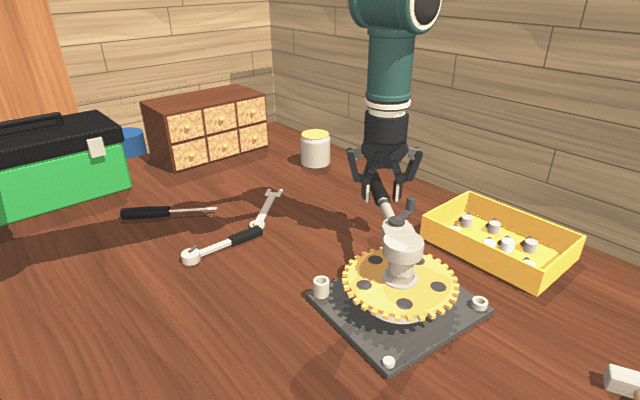

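View pics/s7t.png

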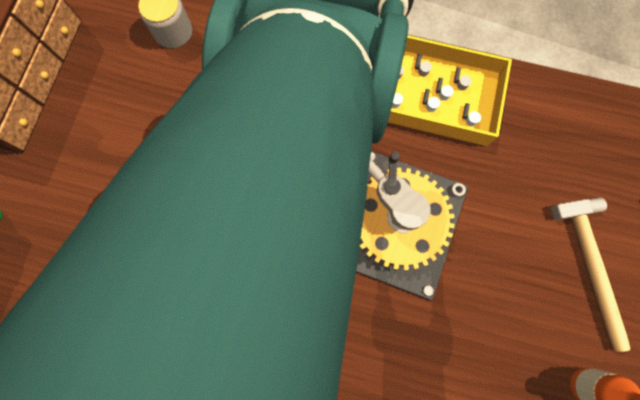

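```bash
python3 -m handwheel '[[0,0,-0.009,0,0,0,0.55],[0,0,0,0,0,0,0.9],[0,0,0,0,0,0,1],[0,-0.03,0,0,0,0,1],[0,-0.05,0,0,0,0,1],[0,-0.06,0,0,0,0,1],[-0.04,-0.03,-0.04,0,0,0,1],[0,0,0,0,0,0,1]]'
python3 -m handwheel '[[-0.03,0,-0.05,0,0,0,1],[-0.03,0,-0.05,0,0,0,1],[-0.03,0,-0.05,0,0,0,1],[-0.01,0,-0.06,0,0,0,1],[0,0,-0.06,0,0,0,1],[0,0,0,0,0,0,1]]'
python3 - <<'E'
from h import *
from workcell import optics,bot
print(bot.read_state()["tool_pos"])
for n in("top","side"):
    c=optics.read_camera(n); cv2.imwrite(f"pics/{n}8.png",c["image"][:,:,::-1]);np.savez(f"{n}8.npz",**c)
    try: measure(c)
    except Exception as e: print(e)
a=dict(np.load("side0.npz"))["image"][225:325,330:480,::-1];b=c["image"][225:325,330:480,::-1]
cv2.imwrite("pics/nut.png",cv2.resize(np.hstack([a,b]),None,fx=2.6,fy=2.6,interpolation=cv2.INTER_CUBIC))
E
```

```text
time: 10.78
tool_pos: [0.6753, 0.1158, 0.2558]
tcp_rot: [-0.797, 1.687, -1.689]
wrist_force: [0.7, -0.7, 0.0]
width: 0.998
time: 11.52
tool_pos: [0.524, 0.3626, 0.2495]
tcp_rot: [-0.81, 1.69, -1.69]
wrist_force: [1.5, -0.3, 0.3]
width: 0.998
[0.52395373 0.36256551 0.24946183]
grip mid [0.6745 0.0598] z top 0.127 len 0.1184 width 0.0263 dir [0.5804 0.8143] ang 54.5225
head est by far end [ 0.5593 -0.1019] by grip-190 [ 0.5643 -0.0949] head lateral -0.0203 head z 0.1251 headw 0.0933
tab [ 0.6281 -0.059 ] z 0.1555 n 64 in frame 0.0663 -0.0311 ang -55.6544 r 0.0377
grip mid [0.6667 0.0524] z top 0.1265 len 0.1212 width 0.0257 dir [0.5777 0.8163] ang 54.7115
head est by far end [ 0.5572 -0.1023] by grip-190 [ 0.5569 -0.1027] head lateral -0.0037 head z 0.1252 headw 0.0583
tab [ 0.6262 -0.0609] z 0.1533 n 51 in frame 0.0741 -0.0324 ang -48.06 r 0.0436
```

View pics/top8.png

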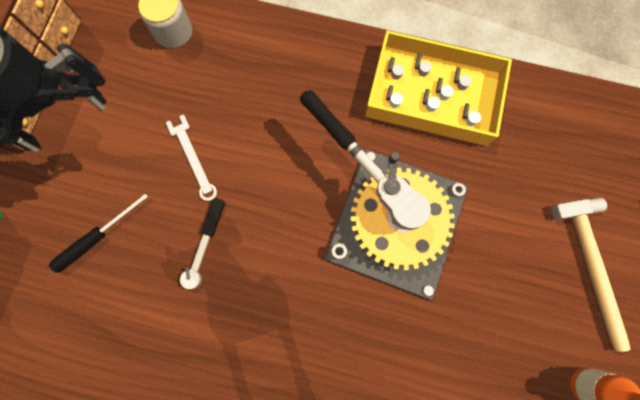

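View pics/nut.png

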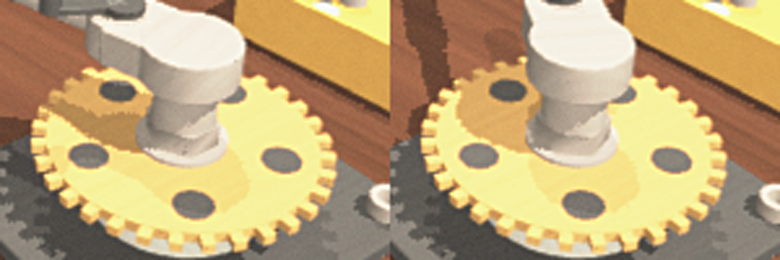

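```bash
python3 -c "
from workcell import workorder
print(workorder.finish_job())"
```

```text
the job is handed in; nothing more can be done
None
```

I flipped the lever fully over to the tightening side, then swung the handle about 45° clockwise, let go and handed the job in after about 12 s. No verdict was reported.

- **Lever:** I pushed the tab across with the partly open fingers before touching the handle. The last pictures put it 31–32 mm right of the handle's centre line, where 30 mm or more counts as fully over. The handle had not moved measurably when I flipped it.
- **Nut:** I never measured its angle directly, because the nut and socket looked too alike before and after. The handle turned about 45° (99.6° to 54.5° in the top view, 100.0° to 54.7° in the side view). With up to 8° of play, the nut should be at about 37–45°, inside the 30–60° window. The wrist force during the swing was about 4 N, which fits the nut being driven.
- **Robot:** The gripper is open and standing well clear of everything.
- **Checks that disagreed:**
  - While the gripper still straddled the handle, a partly hidden shaft reading gave 51.5°, about 3° further round than the final 54.5°.
  - The top camera put the head 7–8 mm off depending on how I estimated it, so its lever angle read 55° against the 49° stop. The side camera gave 48°.

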